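Draw a sprung hopper-lid stay out to its length groove in the setting jig and hold it

TASK

Lay the sprung lid stay (square tube with a sliding rod) into the two open saddles of the setting jig, its collar between the saddles and its rod out past the tall stop saddle. Then take the rod by its flat eye and draw it straight out: the collar comes up against the stop saddle, and from there you pull against the spring until the groove in the rod is level with the tube's mouth, without overstretching it. Finish while holding it there, so that a mate can tighten the lock screw; leave the other things on the bench alone.

Things in the scene. Friction and masses are not known exactly. Their poses are not given: they have to be found in the camera images.
- stay: sprung lid stay, loose, 0.35 kg, starts lying on the bench. Square aluminium tube 24 x 24 mm; origin mid underside, z up, tube along y from -75 (mouth) to +79 mm; the rod comes out of the mouth towards -y. Dark collar, 40 mm wide, 30 high, fixed at y = -52 to -44; flat lug at the other end to y = 114. Clear to grasp across from y = -30 to 30; balances near y = -20 mm
- stay_rod (a joint): how far the rod is drawn out of the tube, m: 0 at rest, 0.040 when the groove is level with the mouth; over 0.050 overstretches the spring (end of travel 0.058). The spring pulls back with about 5 N at 0 and 14 N at 0.040 (230 N/m)
- stay_eye (a point): middle of the flat shank of the rod's eye, the place to pinch: 12 mm thick (stay's x), 30 mm long (y), 20 mm high, a 23 mm ring beyond it; at rest 38 mm in front of the mouth. Lies on the rod's axis, 12 mm above the level of the tube's underside. Moves with the rod
- stay_mouth (a point): centre of the tube's mouth, fixed on the tube at y = -75 mm of the stay, 12 mm above its underside
- stay_groove (a point): centre of the length mark, a dark groove 3 mm wide turned round the 10 mm steel rod; at rest hidden 40 mm inside the mouth
- jig: setting jig, fixed: aluminium plate 84 x 176 x 10 mm, origin mid underside, long along y, z up. Two open-topped steel saddles: slot 28 mm wide about x = 0, floor 24 mm up. Tall stop saddle (top 46 mm) at y = -66 to -50, rear saddle (top 40) at y = 45 to 57 mm. Stay lies along y, rod to -y. Collar touches the stop saddle when the stay's origin is at y = +2 mm; there is a gap at larger y
- jig_stop (a point): middle of the slot floor at the stop saddle's inner face (jig y = -50 mm, 24 mm above the bench), against which the collar comes
- filling_hopper: big grey sheet-metal filling hopper, fixed, always in the same place behind the work; keep the arm clear of it. Origin mid underside; its rim, 266 mm (x) by 460 mm (y), z = 190 to 250 mm, overhangs the narrower body, and one rim corner points towards the robot between the stay and the jig: carry things past over the rim or in front of that corner
- t_hex_driver: yellow and black T-handled hex driver, 167 mm, lying; bystander
- hex_key_0: small black hex key, 88 mm, lying; bystander
- gas_strut: spare gas strut, 200 mm, round black tube, lying; not the stay; bystander
- screwdriver_0: orange screwdriver, 202 mm, lying; bystander
- acetal_cam: white round plastic cam, 96 mm across, 41 mm high; bystander
- small_bottle_3: small standing bottle with a pointed blue cap, 26 mm across, 104 mm high; bystander
- spanner_13: open-ended spanner, 170 mm, lying; bystander

How it is judged:
On the way, in this order (a step that is already met when the one before it is completed fails the run):
1. the stay lies down in both saddles, collar between them, rod out past the stop saddle (x of stay in the frame of jig between -0.004 and 0.004 m and z of stay in the frame of jig between 0.021 and 0.028 m and angle between the y axis of stay and the y axis of jig, either way round below 0.08 rad and angle between the z axis of stay and the z axis of jig, either way round below 0.08 rad and y of stay_eye in the frame of jig below -0.08 m and y of stay in the frame of jig between -0.002 and 0.04 m), for 0.2 s.
2. the collar is up against the stop saddle and the rod is being drawn out against the spring (x of stay in the frame of jig between -0.004 and 0.004 m and z of stay in the frame of jig between 0.021 and 0.028 m and angle between the y axis of stay and the y axis of jig, either way round below 0.08 rad and angle between the z axis of stay and the z axis of jig, either way round below 0.08 rad and y of stay_eye in the frame of jig below -0.08 m and y of stay in the frame of jig between -0.002 and 0.0045 m and value of joint stay_rod above 0.01 m), for 0.1 s.
At the end, for the whole second after the job is handed in: the stay lies down in both saddles (within 4 mm sideways, 0.08 rad), its collar bears on the stop saddle (stay's origin at -2 to 4.5 mm along the jig's y, over 6 N on the jig), the fingers hold the rod (over 5 N) and the groove is within 3.5 mm of the mouth, at rest (x of stay in the frame of jig between -0.004 and 0.004 m and z of stay in the frame of jig between 0.021 and 0.028 m and angle between the y axis of stay and the y axis of jig, either way round below 0.08 rad and angle between the z axis of stay and the z axis of jig, either way round below 0.08 rad and y of stay_eye in the frame of jig below -0.08 m and y of stay in the frame of jig between -0.002 and 0.0045 m and value of joint stay_rod between 0.0365 and 0.0435 m and velocity of joint stay_rod between -0.01 and 0.01 m/s and linear speed of stay below 0.02 m/s and contact force between the fingers and stay above 5 N and contact force between stay and jig above 6 N); the arm keeps its last pose, push and grip.
It fails at once if the spring overstretched: rod drawn out more than 50 mm (value of joint stay_rod above 0.05 m).
It fails at once if a bystander pushed more than 25 mm or knocked over (distance of any of t_hex_driver, hex_key_0, gas_strut, screwdriver_0, acetal_cam, small_bottle_3, spanner_13 from where it was at the start of the episode above 0.025 m or angle between small_bottle_3's own z axis and vertical above 0.6 rad).
It also fails if it takes over 58 s, if anything falls off the work surface, if the arm or the gripper's body presses on something with over 40 N, if the wrist force passes 120 N, or if a joint passes its speed limit or range.

ROBOT

A 6-joint arm with a two-finger parallel gripper is mounted at the origin on a cart in front of the work surface, level with it; the furniture and walls round the work are solid. World frame = base frame: x ahead of the robot, y to its left, z up, the work surface at z = 0. Lengths are in m, angles in rad, forces in N, time in s.
With the tool pointing down it reaches from about 0.3 to 0.875 m from the base axis. Payload 6.4 kg.
Tool frame: the origin (TCP) lies midway between the tips of the shut fingers; the grasp point (between the pads) lies 19 mm behind it; z points along the fingers, y is the line along which they close (so a half turn about z gives the same grasp; the last joint's range is limited). The gripper opens to 85 mm and grips with 20 to 120 N. Pads are 22 mm wide; open, the fingers measure 114 mm over their backs; the gripper's body (76 mm by 85 mm) begins 54 mm behind the grasp point. The pads swing forward as they close: fully open they stand 13 mm farther back than shut.
Start: joints at [-1.49, 0.181, 1.607, -0, 1.354, -0.206], TCP at [0.163, -0.552, 0.231] pointing down, gripper open.
Joint ranges: [-2.99, 2.99], [-0.89, 2.07], [0.3, 2.58], [-1.14, 4.28], [0, 2.63], [-3.12, 3.12]. Speed limits (rad/s): [2.57, 2.57, 3.01, 3.14, 3.14, 3.14].

INTERFACE

Orientations are given as a rotation vector (axis times angle).
In Python, from cell import env, cams gives the robot as it stands.
- The arm moves only by the tool send_rows, never from a script. Its argument "motion" is a list of rows, each an object of numbers: "x", "y", "z": the shift along the world's x, y, z in cm; "ax", "ay", "az": the turn, a rotation vector about the world's x, y, z in degrees; "grip": the opening, from -1 (shut) to 1 (fully open), so that 0 is half open. A call has exactly 5 rows; each row is the pose to reach, as a shift and turn from the pose commanded when the call began; what a row does not reach only later rows make up. A row lasts 1/12 s, in which the tool goes at most 41.7 mm and 7.16 degrees, less where a joint would pass 70% of its speed; a pose out of reach is approached as far as the arm can. A call with a gripper value outside its range is refused whole. The fingers move at their own pace and stop on an object; "force" is the grip in N (left out, the last holds). Time passes only in rows, so rows that repeat a pose let the fingers close, or fill a call up. It gives the time, the measured TCP pose, the force, the opening and the grip force at its end, in the units of the state.
- env.observe(): the state, without advancing time (a new reading comes with each control period).
- cams.camera(name): name is "scene" or "top" or "wrist"; returns (picture, depth): 420x560x3 uint8, red, green, blue; 420x560 float32, m along the optical axis (not along the pixel's ray), 0 where there is no reading.
- cams.camera_info(name): a dict with "vertical_fov" (degrees; the focal length in pixels is half the picture's height over the tangent of half this angle, whatever the lens; pixels are square), "cx", "cy" (the principal point, pixels), "world_to_cam" (4x4, takes a point from world to camera coordinates). Camera axes: x right, y down, z forward; pixel columns grow to the right and rows downward; lengths in m; the calibration is good to about 2 mm. A picture is of the moment at which its call begins: read the wrist's pose just before it. camera_info takes no time and is no camera call; for the wrist camera it gives the pose at the moment of the call.
- env.close_job(): hands the job in; it is judged then, once.
The state is a dict: "clock": time; "q": joint angles; "joint_velocities": joint speeds; "joint_torque": joint torques, N m; "position": TCP position; "tcp_rot": TCP orientation; "force": force on the tool from outside, world axes, zero at the start; "moment": the same for the moment, N m; "gripper_width": opening from 0.0 (shut) to 1.0 (fully open); "grip_force": force on a finger pad.
Only numpy, scipy, OpenCV 4.12 (cv2) and the standard library are available. Lean on these libraries where they do the work, as an engineer would, in place of code of your own. Each camera call takes 0.05 s, during which the arm holds its last target. There are 200 camera calls.

## Working session

There is one attempt and no reset: what is moved stays moved. The work goes in short steps, Python scripts to look and compute and a tool call to move; the robot and the scene stay as the last step left them, time stands still between calls to the robot, and variables do not carry over. Pictures are saved under pics/ and viewed, at most 13 in all, crops included, and the job is handed in when it is done.

Besides the shell and the picture viewer there is one more tool, called after "Call:" as name([rows], argument=value, ...), one row to a line, values as JSON. send_rows: Moves the arm, as the interface text tells. Its arguments: {"type":"object","properties":{"motion":{"type":"array"},"force":{"type":"number"}},"required":["motion"]}

```bash
mkdir -p pics; ls; cat > h.py <<'E'
import numpy as np, cv2
from cell import env, cams
def shot(name, fn=None):
    info=cams.camera_info(name); im,d=cams.camera(name)
    if fn: cv2.imwrite(fn, im[:,:,::-1])
    return im,d,info
def world(d,info,u=None,v=None):
    H,W=d.shape; f=H/2/np.tan(np.radians(info["vertical_fov"])/2)
    if u is None: u,v=np.meshgrid(np.arange(W),np.arange(H)); z=d
    else: u=np.asarray(u);v=np.asarray(v);z=d[v.astype(int),u.astype(int)]
    p=np.stack([(u-info["cx"])/f*z,(v-info["cy"])/f*z,z],-1)
    T=np.linalg.inv(np.array(info["world_to_cam"]))
    return p@T[:3,:3].T+T[:3,3]
E
python3 - <<'E'
from h import *
s=env.observe(); print({k:np.round(v,3) for k,v in s.items()})
for n in ["scene","top"]:
    im,d,i=shot(n,f"pics/{n}0.png"); np.savez(f"{n}0.npz",im=im,d=d,T=np.array(i["world_to_cam"]))
    print(i)
E
```

```text
pics
{'clock': np.float64(0.0), 'q': array([-1.49 ,  0.182,  1.608,  0.   ,  1.354, -0.206]), 'joint_velocities': array([-0.002,  0.001,  0.   , -0.001,  0.001,  0.   ]), 'joint_torque': array([-1.0000e-03, -4.4487e+01, -3.5134e+01, -0.0000e+00,  9.0000e-03,
        0.0000e+00]), 'position': array([ 0.163, -0.551,  0.23 ]), 'tcp_rot': array([-3.108, -0.449, -0.   ]), 'force': array([0.261, 0.363, 0.677]), 'moment': array([ 0.02 ,  0.024, -0.038]), 'grip_force': np.float64(0.0), 'gripper_width': np.float64(0.994)}
{'vertical_fov': 54.0207103292801, 'cx': 281.28974560653, 'cy': 210.62184360681712, 'world_to_cam': array([[-0.86270829, -0.50565712, -0.00672888,  0.45135393],
       [-0.32976198,  0.57259952, -0.75059098,  0.2652754 ],
       [ 0.38339463, -0.64532214, -0.66073285,  1.04429271],
       [ 0.        ,  0.        ,  0.        ,  1.        ]])}
{'vertical_fov': 54.78662974274233, 'cx': 273.39704232569335, 'cy': 208.33064416448155, 'world_to_cam': array([[ 0.03004893, -0.9994888 ,  0.01091808, -0.09770672],
       [-0.99429071, -0.03100797, -0.10210041,  0.52211673],
       [ 0.10238676, -0.00778773, -0.99471418,  1.18636781],
       [ 0.        ,  0.        ,  0.        ,  1.        ]])}
```

View pics/top0.png

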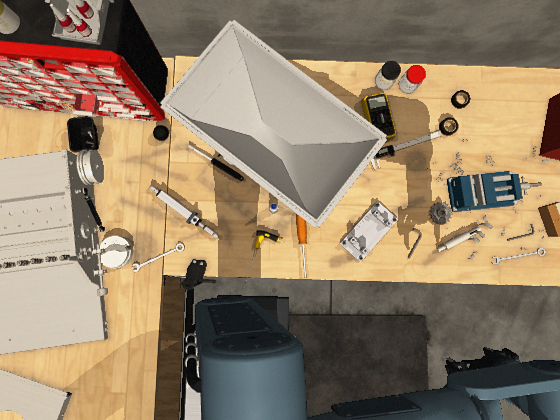

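View pics/scene0.png

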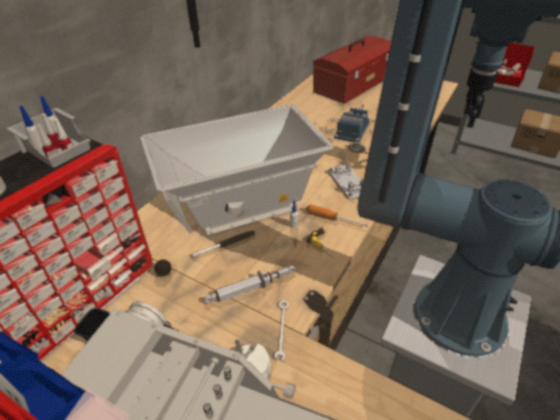

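The top view shows the stay from about (152,185) to (216,237), the jig near (368,230), and a hopper rim corner near (315,225). Next I'll zoom in on the stay and jig and fit both from depth.

```bash
python3 - <<'E'
from h import *
z=np.load("top0.npz"); im=z["im"]; d=z["d"]; i=cams.camera_info("top")
P=world(d,i); np.save("P.npy",P)
a=cv2.resize(im[175:245,145:225],None,fx=5,fy=5,interpolation=cv2.INTER_CUBIC)
b=cv2.resize(im[195:265,330:410],None,fx=5,fy=5,interpolation=cv2.INTER_CUBIC)
cv2.imwrite("pics/crop1.png",np.hstack([a,b])[:,:,::-1])
def rep(n,v0,v1,u0,u1,lo,hi):
    q=P[v0:v1,u0:u1].reshape(-1,3); m=(q[:,2]>lo)&(q[:,2]<hi); q=q[m]
    (c,s,ang)=cv2.minAreaRect((q[:,:2]*1000).astype(np.float32)); 
    w,V=np.linalg.eigh(np.cov(q[:,:2].T)); print(n,len(q),np.round(c,1),np.round(s,1),round(ang,1),"pca",np.degrees(np.arctan2(V[1,1],V[0,1])).round(1),"mean",q.mean(0).round(4),"z95",np.percentile(q[:,2],[5,50,95]).round(4))
rep("stay",175,245,145,222,.008,.05)
rep("stayhi",175,245,145,222,.019,.05)
rep("jigplate",195,262,335,405,.005,.016)
rep("jigsad",195,262,335,405,.019,.06)
q=P[10:230,160:390].reshape(-1,3); m=(q[:,2]>.22)&(q[:,2]<.27); q=q[m]; print("rim",len(q),cv2.boxPoints(cv2.minAreaRect((q[:,:2]*1000).astype(np.float32))).round(), np.percentile(q[:,2],99))
for n,(u,v) in dict(bottle=(273,207),sd=(300,235),hexk=(264,240),cam=(115,250),strut=(235,172)).items(): print(n,P[v,u].round(3))
E
```

```text
stay 570 [509.8 186.7] [257.6  38.3] 51.5 pca 55.1 mean [0.5109 0.1917 0.0228] z95 [0.016 0.023 0.029]
stayhi 500 [510.7 187.8] [253.8  38.3] 51.5 pca 55.1 mean [0.5141 0.1965 0.0238] z95 [0.0201 0.0233 0.0291]
jigplate 1331 [ 476.3 -379.6] [197.9 212.4] 2.9 pca 138.8 mean [ 0.4678 -0.3719  0.0095] z95 [0.0057 0.0094 0.0136]
jigsad 228 [ 465.9 -369.7] [ 66.3 155.3] 47.6 pca 139.6 mean [ 0.4593 -0.3663  0.0328] z95 [0.0206 0.032  0.0472]
rim 9417 [[ 459.  233.]
 [ 460. -372.]
 [1024. -371.]
 [1023.  234.]] 0.2547572007850144
bottle [ 0.522 -0.08   0.091]
sd [ 0.448 -0.163  0.027]
hexk [ 0.43  -0.056 -0.003]
cam [0.387 0.376 0.044]
strut [0.633 0.038 0.017]
```

View pics/crop1.png

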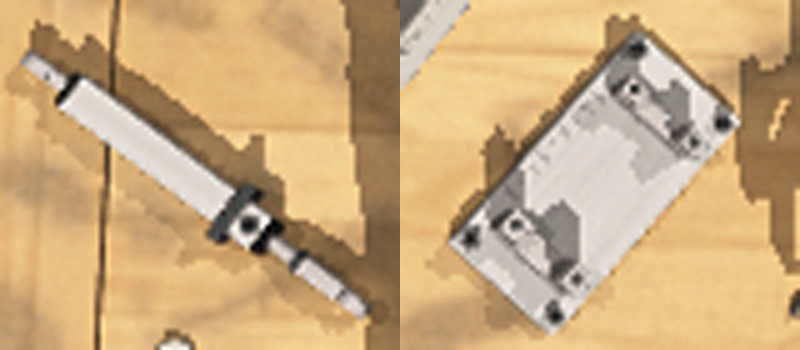

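The crop shows the stay with its rod to the lower right (robot side, −x −y) and its lug to the upper left. The jig's saddles are near crop (540,250) and (655,115); their heights will show which is the stop.

```bash
cat >> h.py <<'E'
def onplane(u,v,zw,info,H=420):
    f=H/2/np.tan(np.radians(info["vertical_fov"])/2); T=np.linalg.inv(np.array(info["world_to_cam"]))
    r=np.stack([(np.asarray(u)-info["cx"])/f,(np.asarray(v)-info["cy"])/f,np.ones(len(u))],-1)@T[:3,:3].T
    t=(zw-T[2,3])/r[:,2]; return T[:3,3]+r*t[:,None]
E
python3 - <<'E'
from h import *
P=np.load("P.npy"); i=cams.camera_info("top")
c=np.array([[635,33],[740,122],[553,332],[450,240]])-[400,0]
w=onplane(c[:,0]/5+330-.4,c[:,1]/5+195-.4,.010,i)[:,:2]; cen=w.mean(0)
ax=((w[0]+w[1])-(w[2]+w[3]))/2; print("plate",w.round(4).tolist(),cen.round(4),np.linalg.norm(ax),np.linalg.norm(w[0]-w[1]),np.degrees(np.arctan2(ax[1],ax[0])))
q=P[195:262,335:405].reshape(-1,3); q=q[(q[:,2]>.02)&(q[:,2]<.06)]
e=ax/np.linalg.norm(ax); s=(q[:,:2]-cen)@e
for m,n in((s>0,"far(upper right)"),(s<0,"near(lower left)")):
    print(n,m.sum(),np.percentile(q[m,2],[50,80,90,95,99]).round(4),np.percentile(s[m],[2,50,98]).round(4), "top s",np.percentile(s[m&(q[:,2]>.035)],[5,50,95]).round(4), "lat", np.percentile(((q[m,:2]-cen)@[-e[1],e[0]]),[2,50,98]).round(4))
# stay
t=np.array([[82,78],[60,102],[212,215],[235,190]])
w=onplane(t[:,0]/5+145-.4,t[:,1]/5+175-.4,.024,i)[:,:2]; print("tube top", w.round(4).tolist())
a=(w[0]+w[1])/2; b=(w[2]+w[3])/2; ax=a-b; print("lug end",a,"collar",b,np.linalg.norm(ax),"ang",np.degrees(np.arctan2(ax[1],ax[0])))
e=ax/np.linalg.norm(ax); print("origin est from lug end",a-e*.079,"from collar",b+e*.044)
r=onplane([370/5+145],[313/5+175],.012,i)[0,:2]; print("rod tip",r, "to origin along", (a-e*.079-r)@e)
q=P[10:230,160:390].reshape(-1,3); q=q[(q[:,2]>.235)&(q[:,2]<.27)]
h=cv2.convexHull((q[:,:2]*1000).astype(np.float32))[:,0]; h=cv2.approxPolyDP(h,15,True)[:,0]; print("rim",h.round())
E
```

```text
plate [[0.5583, -0.396], [0.5058, -0.4602], [0.3758, -0.3473], [0.429, -0.2846]] [ 0.4672 -0.372 ] 0.17144915577809808 0.08293352765118679 -40.84444274351212
far(upper right) 101 [0.0295 0.0388 0.0402 0.0419 0.0433] [0.0447 0.0496 0.0568] top s [0.0455 0.0505 0.0562] lat [-0.0295 -0.0017  0.0293]
near(lower left) 122 [0.0394 0.0451 0.0469 0.048  0.0519] [-0.0662 -0.0595 -0.0504] top s [-0.0656 -0.0585 -0.0513] lat [-0.0301 -0.003   0.0288]
tube top [[0.5695, 0.2578], [0.5545, 0.2702], [0.4893, 0.1756], [0.5047, 0.1626]]
lug end [0.56197238 0.26399621] collar [0.49701897 0.16910049] 0.11499627267114428 ang 55.609476329326625
origin est from lug end [0.51735077 0.19880486] from collar [0.52187152 0.20540959]
rod tip [0.43293245 0.07898742] to origin along 0.14655622328552156
rim [[1018.   72.]
 [ 748.  211.]
 [ 460. -192.]
 [ 682. -356.]
 [1020. -367.]]
```

The stop saddle is the near, lower-left one. The jig sits at about (0.467, −0.372) with its y axis at −40.8°. The stay sits at about (0.521, 0.204) with its y axis at 55.6°. I'll move above the stay, passing in front of the hopper corner and yawing +39.2°.

Call:
send_rows([
  {"x": 1.7,"y": 3.7,"az": 2},
  {"x": 3.4,"y": 7.4,"az": 4},
  {"x": 5.1,"y": 11.1,"az": 6},
  {"x": 6.8,"y": 14.8,"az": 8},
  {"x": 8.5,"y": 18.5,"az": 10},
], force=40)

```text
schema error: expected keys x, y, z, ax, ay, az, grip
```

Call:
send_rows([
  {"x": 1.7,"y": 3.7,"az": 2},
  {"x": 3.4,"y": 7.4,"az": 4},
  {"x": 5.1,"y": 11.1,"az": 6},
  {"x": 6.8,"y": 14.8,"az": 8},
  {"x": 8.5,"y": 18.5,"az": 10},
])

```text
schema error: expected keys x, y, z, ax, ay, az, grip
```

Call:
send_rows([
  {"x": 1.7,"y": 3.7,"az": 2},
  {"x": 3.4,"y": 7.4,"az": 4},
  {"x": 5.1,"y": 11.1,"az": 6},
  {"x": 6.8,"y": 14.8,"az": 8},
  {"x": 8.5,"y": 18.5,"az": 10},
])

```text
schema error: expected keys x, y, z, ax, ay, az, grip
```

Call:
send_rows([
  {"x": 1.8,"y": 3.7,"z": -0.6,"az": 2},
  {"x": 3.6,"y": 7.4,"z": -1.2,"az": 4},
  {"x": 5.4,"y": 11.1,"z": -1.8,"az": 6},
  {"x": 7.2,"y": 14.8,"z": -2.4,"az": 8},
  {"x": 9.2,"y": 18.7,"z": -3,"az": 9.2},
])

```text
schema error: expected keys x, y, z, ax, ay, az, grip
```

All keys are required.

Call:
send_rows([
  {"x": 1.7,"y": 3.7,"z": 0,"ax": 0,"ay": 0,"az": 2,"grip": 1},
  {"x": 3.4,"y": 7.4,"z": 0,"ax": 0,"ay": 0,"az": 4,"grip": 1},
  {"x": 5.1,"y": 11.1,"z": 0,"ax": 0,"ay": 0,"az": 6,"grip": 1},
  {"x": 6.8,"y": 14.8,"z": 0,"ax": 0,"ay": 0,"az": 8,"grip": 1},
  {"x": 8.5,"y": 18.5,"z": 0,"ax": 0,"ay": 0,"az": 10,"grip": 1},
], force=40)

```text
clock: 0.52
position: [0.2479, -0.3645, 0.2307]
tcp_rot: [-3.057, -0.719, -0.0]
force: [0.6, -0.3, 0.3]
gripper_width: 0.998
grip_force: 0.0
```

Call:
send_rows([
  {"x": 1.7,"y": 3.7,"z": 0,"ax": 0,"ay": 0,"az": 2,"grip": 1},
  {"x": 3.4,"y": 7.4,"z": 0,"ax": 0,"ay": 0,"az": 4,"grip": 1},
  {"x": 5.1,"y": 11.1,"z": 0,"ax": 0,"ay": 0,"az": 6,"grip": 1},
  {"x": 6.8,"y": 14.8,"z": 0,"ax": 0,"ay": 0,"az": 8,"grip": 1},
  {"x": 8.5,"y": 18.5,"z": 0,"ax": 0,"ay": 0,"az": 10,"grip": 1},
])

```text
clock: 0.93
position: [0.3328, -0.1796, 0.2312]
tcp_rot: [2.983, 0.983, 0.0]
force: [0.0, 0.4, 0.6]
gripper_width: 0.998
grip_force: 0.0
```

Call:
send_rows([
  {"x": 1.7,"y": 3.7,"z": 0,"ax": 0,"ay": 0,"az": 2,"grip": 1},
  {"x": 3.4,"y": 7.4,"z": 0,"ax": 0,"ay": 0,"az": 4,"grip": 1},
  {"x": 5.1,"y": 11.1,"z": 0,"ax": 0,"ay": 0,"az": 6,"grip": 1},
  {"x": 6.8,"y": 14.8,"z": 0,"ax": 0,"ay": 0,"az": 8,"grip": 1},
  {"x": 8.5,"y": 18.5,"z": 0,"ax": 0,"ay": 0,"az": 10,"grip": 1},
])

```text
clock: 1.35
position: [0.4179, 0.0057, 0.2313]
tcp_rot: [2.886, 1.241, 0.001]
force: [1.0, -0.6, -0.2]
gripper_width: 1.003
grip_force: 0.0
```

Call:
send_rows([
  {"x": 1.8,"y": 3.7,"z": -0.6,"ax": 0,"ay": 0,"az": 2,"grip": 1},
  {"x": 3.6,"y": 7.4,"z": -1.2,"ax": 0,"ay": 0,"az": 4,"grip": 1},
  {"x": 5.4,"y": 11.1,"z": -1.8,"ax": 0,"ay": 0,"az": 6,"grip": 1},
  {"x": 7.2,"y": 14.8,"z": -2.4,"ax": 0,"ay": 0,"az": 8,"grip": 1},
  {"x": 9.2,"y": 18.6,"z": -3,"ax": 0,"ay": 0,"az": 9.2,"grip": 1},
])

```text
clock: 1.77
position: [0.5089, 0.1903, 0.2007]
tcp_rot: [-2.777, -1.469, 0.001]
force: [0.8, -0.2, -0.7]
gripper_width: 1.0
grip_force: 0.0
```

```bash
python3 - <<'E'
from h import *
s=env.observe(); print(s["position"].round(4),s["tcp_rot"].round(3),s["q"].round(2))
im,d,i=shot("wrist","pics/w1.png"); np.savez("w1.npz",im=im,d=d,T=i["world_to_cam"]); P=world(d,i); np.save("Pw1.npy",P)
q=P.reshape(-1,3); q=q[(q[:,2]>.018)&(q[:,2]<.04)&(d.ravel()>0)]
w,V=np.linalg.eigh(np.cov(q[:,:2].T)); print(len(q),q.mean(0),np.degrees(np.arctan2(V[1,1],V[0,1])),q.min(0),q.max(0))
E
```

```text
[0.5089 0.1903 0.2007] [-2.777e+00 -1.469e+00  1.000e-03] [ 0.14  0.14  1.72 -0.    1.28  0.74]
11819 [0.46871285 0.29192838 0.02538989] 120.95521696235511 [ 0.32845819 -0.0456411   0.01800201] [0.71139646 0.4443696  0.03999715]
```

View pics/w1.png

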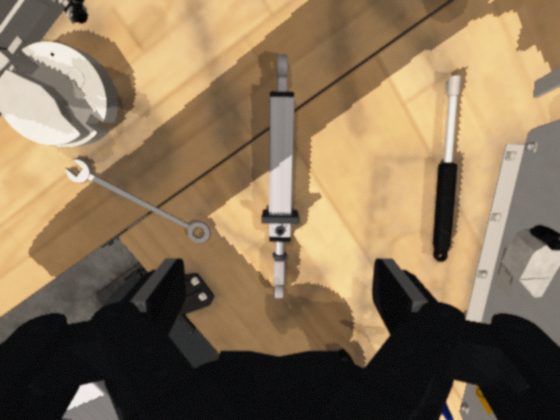

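The wrist view shows the tube running vertically at columns 270–294, the collar at about (280,217) and the rod below it. Next I'll fit the axis and the collar position.

```bash
python3 - <<'E'
from h import *
P=np.load("Pw1.npy"); z=np.load("w1.npz"); im=z["im"]; i=cams.camera_info("wrist")
g=cv2.cvtColor(im,cv2.COLOR_RGB2GRAY).astype(int)
print("col280 rows 85-100",g[85:100,280],"\nrows 200-245",g[200:245,273])
q=P[98:206,262:302].reshape(-1,3); q=q[(q[:,2]>.019)&(q[:,2]<.03)]
r=cv2.minAreaRect((q[:,:2]*1000).astype(np.float32)); print(r, len(q), np.median(q[:,2]))
vx,vy,x0,y0=cv2.fitLine((q[:,:2]).astype(np.float32),cv2.DIST_L2,0,1e-6,1e-6).ravel(); print("axis ang",np.degrees(np.arctan2(vy,vx)),x0,y0)
q2=P[203:232,255:305].reshape(-1,3); q2=q2[(q2[:,2]>.0265)&(q2[:,2]<.04)]; print("collar",len(q2),cv2.minAreaRect((q2[:,:2]*1000).astype(np.float32)))
print("plane px (rows 92,97 cap,210,223)",onplane([282]*4,[92,97,210,223],.027,i).round(4).tolist())
E
```

```text
col280 rows 85-100 [125 126 127 125 119 110  80  43  20  17  30  67 108 127 134] 
rows 200-245 [218 219 218 219 220 219 217 218 220 218 218 210 190 148 108  69  46  52
  67  75  75  77  97 143 188 210 216 212 205 201 202 202 204 210 215 199
 151  80  35  27  44  88 135 150 158]
((529.8469848632812, 216.80422973632812), (107.0923080444336, 23.86391830444336), 55.27384948730469) 2576 0.0253970719281158
axis ang 54.991753 0.53115994 0.21907112
collar 373 ((490.81536865234375, 163.62452697753906), (34.89657211303711, 32.44021224975586), 2.360682487487793)
plane px (rows 92,97 cap,210,223) [[0.5651, 0.2706, 0.027], [0.5627, 0.2669, 0.027], [0.5004, 0.1744, 0.027], [0.4925, 0.1625, 0.027]]
```

The stay's origin is near (0.522, 0.2056) at 55.15°, so the grasp point at y=−18 is (0.5117, 0.1908). I'll descend and grasp.

Call:
send_rows([
  {"x": 0.3,"y": 0.05,"z": -4,"ax": 0,"ay": 0,"az": -0.6,"grip": 1},
  {"x": 0.3,"y": 0.05,"z": -8,"ax": 0,"ay": 0,"az": -0.6,"grip": 1},
  {"x": 0.3,"y": 0.05,"z": -12,"ax": 0,"ay": 0,"az": -0.6,"grip": 1},
  {"x": 0.3,"y": 0.05,"z": -15,"ax": 0,"ay": 0,"az": -0.6,"grip": 0.6},
  {"x": 0.3,"y": 0.05,"z": -17.5,"ax": 0,"ay": 0,"az": -0.6,"grip": 0.4},
], force=40)

```text
clock: 2.23
position: [0.5098, 0.1883, 0.0232]
tcp_rot: [-2.785, -1.451, 0.006]
force: [0.2, 1.1, -0.8]
gripper_width: 0.744
grip_force: 0.0
```

Call:
send_rows([
  {"x": 0,"y": 0,"z": -1,"ax": 0,"ay": 0,"az": 0,"grip": 0.3},
  {"x": 0,"y": 0,"z": -2,"ax": 0,"ay": 0,"az": 0,"grip": 0.2},
  {"x": 0,"y": 0,"z": -2,"ax": 0,"ay": 0,"az": 0,"grip": -0.2},
  {"x": 0,"y": 0,"z": -2,"ax": 0,"ay": 0,"az": 0,"grip": -0.6},
  {"x": 0,"y": 0,"z": -2,"ax": 0,"ay": 0,"az": 0,"grip": -1},
], force=40)

```text
clock: 2.65
position: [0.5132, 0.1887, 0.0081]
tcp_rot: [2.785, 1.451, 0.004]
force: [1.1, -0.3, -4.3]
gripper_width: 0.269
grip_force: 41.5
```

Call:
send_rows([
  {"x": 0,"y": 0,"z": 0,"ax": 0,"ay": 0,"az": 0,"grip": -1},
  {"x": 0,"y": 0,"z": 0,"ax": 0,"ay": 0,"az": 0,"grip": -1},
  {"x": 0,"y": 0,"z": 0,"ax": 0,"ay": 0,"az": 0,"grip": -1},
  {"x": 0,"y": 0,"z": 0,"ax": 0,"ay": 0,"az": 0,"grip": -1},
  {"x": 0,"y": 0,"z": 0,"ax": 0,"ay": 0,"az": 0,"grip": -1},
], force=60)

```text
clock: 3.07
position: [0.5131, 0.1887, 0.008]
tcp_rot: [2.785, 1.451, 0.004]
force: [-1.4, -0.4, 6.6]
gripper_width: 0.264
grip_force: 66.9
```

Grasp made. I'll lift to z≈0.30, above the rim at 0.25, then carry across while yawing −96°.

Call:
send_rows([
  {"x": 0,"y": 0,"z": 1.5,"ax": 0,"ay": 0,"az": 0,"grip": -1},
  {"x": 0,"y": 0,"z": 4.5,"ax": 0,"ay": 0,"az": 0,"grip": -1},
  {"x": 0,"y": 0,"z": 8.5,"ax": 0,"ay": 0,"az": 0,"grip": -1},
  {"x": 0,"y": 0,"z": 12.5,"ax": 0,"ay": 0,"az": 0,"grip": -1},
  {"x": 0,"y": 0,"z": 16.5,"ax": 0,"ay": 0,"az": 0,"grip": -1},
], force=60)

```text
clock: 3.48
position: [0.5108, 0.1884, 0.1725]
tcp_rot: [-2.786, -1.451, 0.003]
force: [1.0, 0.6, -4.5]
gripper_width: 0.262
grip_force: 65.5
```

Call:
send_rows([
  {"x": 0,"y": 0,"z": 3.5,"ax": 0,"ay": 0,"az": 0,"grip": -1},
  {"x": 0,"y": 0,"z": 7,"ax": 0,"ay": 0,"az": 0,"grip": -1},
  {"x": 0,"y": 0,"z": 10.5,"ax": 0,"ay": 0,"az": 0,"grip": -1},
  {"x": 0,"y": 0,"z": 13,"ax": 0,"ay": 0,"az": 0,"grip": -1},
  {"x": 0,"y": 0,"z": 13.5,"ax": 0,"ay": 0,"az": 0,"grip": -1},
])

```text
clock: 3.9
position: [0.5138, 0.1888, 0.312]
tcp_rot: [2.784, 1.45, 0.013]
force: [0.8, 0.3, -2.8]
gripper_width: 0.258
grip_force: 65.7
```

Call:
send_rows([
  {"x": -0.3,"y": -2.5,"z": 0,"ax": 0,"ay": 0,"az": -5,"grip": -1},
  {"x": -0.6,"y": -6,"z": 0,"ax": 0,"ay": 0,"az": -11,"grip": -1},
  {"x": -0.9,"y": -9.5,"z": 0,"ax": 0,"ay": 0,"az": -17,"grip": -1},
  {"x": -1.2,"y": -13,"z": 0,"ax": 0,"ay": 0,"az": -23,"grip": -1},
  {"x": -1.5,"y": -16.5,"z": 0,"ax": 0,"ay": 0,"az": -29,"grip": -1},
], force=60)

```text
clock: 4.32
position: [0.4955, 0.0224, 0.3042]
tcp_rot: [-3.061, -0.7, 0.005]
force: [0.3, -1.1, -3.5]
gripper_width: 0.261
grip_force: 65.6
```

Call:
send_rows([
  {"x": -0.4,"y": -3.8,"z": 0,"ax": 0,"ay": 0,"az": -6.5,"grip": -1},
  {"x": -0.8,"y": -7.6,"z": 0,"ax": 0,"ay": 0,"az": -13,"grip": -1},
  {"x": -1.2,"y": -11.4,"z": 0,"ax": 0,"ay": 0,"az": -19.5,"grip": -1},
  {"x": -1.6,"y": -15.2,"z": 0,"ax": 0,"ay": 0,"az": -26,"grip": -1},
  {"x": -2.0,"y": -19,"z": 0,"ax": 0,"ay": 0,"az": -32.5,"grip": -1},
])

```text
clock: 4.73
position: [0.4755, -0.1677, 0.3042]
tcp_rot: [-3.134, 0.186, 0.004]
force: [1.0, -0.9, -3.5]
gripper_width: 0.264
grip_force: 65.6
```

Call:
send_rows([
  {"x": -0.4,"y": -3.8,"z": 0,"ax": 0,"ay": 0,"az": -6.5,"grip": -1},
  {"x": -0.8,"y": -7.6,"z": 0,"ax": 0,"ay": 0,"az": -13,"grip": -1},
  {"x": -1.2,"y": -11.4,"z": 0,"ax": 0,"ay": 0,"az": -19.5,"grip": -1},
  {"x": -1.5,"y": -15.2,"z": 0,"ax": 0,"ay": 0,"az": -26,"grip": -1},
  {"x": -1.7,"y": -18,"z": 0,"ax": 0,"ay": 0,"az": -31,"grip": -1},
])

```text
clock: 5.15
position: [0.4583, -0.3489, 0.3038]
tcp_rot: [-2.97, 1.02, 0.005]
force: [0.4, -0.3, -3.6]
gripper_width: 0.26
grip_force: 65.6
```

Call:
send_rows([
  {"x": 0,"y": -1.5,"z": -1,"ax": 0,"ay": 0,"az": -2,"grip": -1},
  {"x": 0,"y": -2,"z": -4,"ax": 0,"ay": 0,"az": -3.4,"grip": -1},
  {"x": 0,"y": -2.1,"z": -8,"ax": 0,"ay": 0,"az": -3.4,"grip": -1},
  {"x": 0,"y": -2.1,"z": -12,"ax": 0,"ay": 0,"az": -3.4,"grip": -1},
  {"x": 0,"y": -2.1,"z": -14,"ax": 0,"ay": 0,"az": -3.4,"grip": -1},
])

```text
clock: 5.57
position: [0.4566, -0.3643, 0.1585]
tcp_rot: [-2.938, 1.096, 0.015]
force: [-0.7, 1.5, -4.8]
gripper_width: 0.261
grip_force: 65.4
```

```bash
python3 - <<'E'
from h import *
s=env.observe(); print(s["clock"],s["position"].round(4),s["tcp_rot"].round(3),s["q"].round(2),s["joint_velocities"].round(2))
im,d,i=shot("wrist","pics/w2.png"); np.savez("w2.npz",im=im,d=d,T=i["world_to_cam"]); np.save("Pw2.npy",world(d,i))
E
```

```text
5.5667 [ 0.4566 -0.3643  0.1585] [-2.938  1.096  0.015] [-0.88  0.28  1.64  0.    1.23  1.41] [ 0.01  0.24  0.16  0.   -0.4  -0.  ]
```

View pics/w2.png

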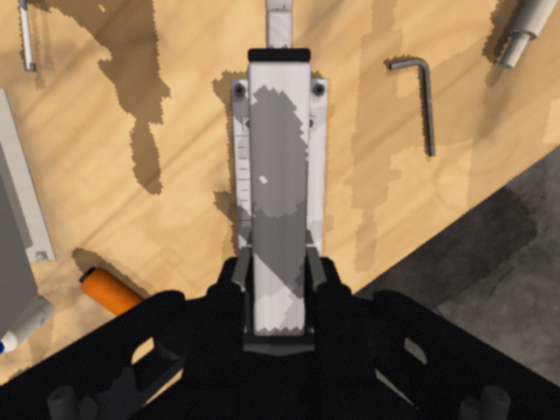

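The wrist view shows the stay (columns 250–308) centred over the jig plate (columns 234–327). I'll measure the residual offsets.

```bash
python3 - <<'E'
from h import *
P=np.load("Pw2.npy"); z=np.load("w2.npz"); im=z["im"]; i=cams.camera_info("wrist"); T=z["T"]; i["world_to_cam"]=T
g=cv2.cvtColor(im,cv2.COLOR_RGB2GRAY).astype(float)
def edge(r,a,b,sgn):
    gr=np.diff(cv2.GaussianBlur(g,(1,5),0)[r,a:b])*sgn; k=gr.argmax(); return a+k+.5,gr[k]
s=env.observe(); tcp=s["position"]
th=np.radians(-40.8); e=np.array([np.cos(th),np.sin(th)]); ex=np.array([np.cos(th-np.pi/2),np.sin(th-np.pi/2)])
# plate by depth
m=(P[:,:,2]>.004)&(P[:,:,2]<.016); m[:70]=0;m[250:]=0;m[:,:220]=0;m[:,345:]=0
q=P[m][:,:2]; L=(q-[.467,-.372])@ex; Y=(q-[.467,-.372])@e
print("plate pts",len(q)); 
for lo in range(-20,90,15):
    k=(Y>lo/1000)&(Y<lo/1000+.015); 
    if k.sum()>20: print(lo,k.sum(),np.percentile(L[k],[1,99]).round(4),end="; ")
print("\nfar end",np.percentile(Y,[98,99.5]).round(4))
for r in (95,120,150,180,210): print(r,[ (m[r].nonzero()[0].min(),m[r].nonzero()[0].max()) if m[r].any() else None], m[:,240].nonzero()[0].min())
# tube
m=(P[:,:,2]>.13)&(P[:,:,2]<.22); m[:65]=0;m[250:]=0;m[:,:240]=0;m[:,320:]=0
q=P[m]; print("tube",len(q),np.median(q[:,2]),cv2.minAreaRect((q[:,:2]*1000).astype(np.float32)))
vx,vy,x0,y0=cv2.fitLine(q[:,:2].astype(np.float32),cv2.DIST_L2,0,1e-6,1e-6).ravel()
print("tube ang",np.degrees(np.arctan2(vy,vx)),"lat off of tube in jig frame",(np.array([x0,y0])-[.467,-.372])@ex,"tcp lat",(tcp[:2]-[.467,-.372])@ex,"tcp Y",(tcp[:2]-[.467,-.372])@e)
k=(q[:,1]==q[:,1]); Yq=(q[:,:2]-tcp[:2])@e; zz=np.polyfit(Yq,q[:,2],1); print("tilt slope",zz)
a=np.arctan2(s["tcp_rot"][1],s["tcp_rot"][0]); print("toolY",(2*np.degrees(a)-90)%360)
E
```

```text
plate pts 4740
-20 468 [-0.0383  0.0446]; -5 498 [-0.0386  0.0448]; 10 511 [-0.0389  0.0443]; 25 539 [-0.0384  0.0446]; 40 392 [-0.0387  0.0441]; 55 541 [-0.0389  0.0445]; 70 399 [-0.039   0.0443]; 85 180 [-0.0386  0.0443]; 
far end [0.0868 0.0885]
95 [(np.int64(231), np.int64(326))] 79
120 [(np.int64(233), np.int64(325))] 79
150 [(np.int64(234), np.int64(324))] 79
180 [(np.int64(235), np.int64(323))] 79
210 [(np.int64(237), np.int64(322))] 79
tube 10965 0.17534385813358003 ((493.37200927734375, -398.21124267578125), (35.47222137451172, 78.0433578491211), 49.12539291381836)
tube ang -40.97112 lat off of tube in jig frame 0.002681697907811825 tcp lat 0.000553370683662309 tcp Y -0.014743003301529799
tilt slope [-0.0050451   0.17554089]
toolY 229.0949409818587
```

Tube and jig are laterally aligned within about 1 mm and 0.2°. I'll shift 1 cm along the jig's +y for collar clearance, then lower to just above the saddles.

Call:
send_rows([
  {"x": 0.4,"y": -0.3,"z": -2,"ax": 0,"ay": 0,"az": 0,"grip": -1},
  {"x": 0.76,"y": -0.65,"z": -5,"ax": 0,"ay": 0,"az": 0,"grip": -1},
  {"x": 0.76,"y": -0.65,"z": -8,"ax": 0,"ay": 0,"az": 0,"grip": -1},
  {"x": 0.76,"y": -0.65,"z": -9.5,"ax": 0,"ay": 0,"az": 0,"grip": -1},
  {"x": 0.76,"y": -0.65,"z": -10,"ax": 0,"ay": 0,"az": 0,"grip": -1},
], force=60)

```text
clock: 6.03
position: [0.4654, -0.3715, 0.0623]
tcp_rot: [-2.94, 1.096, 0.01]
force: [-0.8, 0.8, -3.3]
gripper_width: 0.263
grip_force: 65.4
```

Call:
send_rows([
  {"x": 0,"y": 0,"z": 0,"ax": 0,"ay": 0,"az": 0,"grip": -1},
  {"x": 0,"y": 0,"z": 0,"ax": 0,"ay": 0,"az": 0,"grip": -1},
  {"x": 0,"y": 0,"z": 0,"ax": 0,"ay": 0,"az": 0,"grip": -1},
  {"x": 0,"y": 0,"z": 0,"ax": 0,"ay": 0,"az": 0,"grip": -1},
  {"x": 0,"y": 0,"z": 0,"ax": 0,"ay": 0,"az": 0,"grip": -1},
])

```text
clock: 6.45
position: [0.4682, -0.3748, 0.0681]
tcp_rot: [2.943, -1.096, 0.004]
force: [-0.3, 0.1, -3.8]
gripper_width: 0.265
grip_force: 65.5
```

```bash
python3 - <<'E'
from h import *
s=env.observe(); print(s["clock"],s["position"].round(4),s["tcp_rot"].round(3),s["force"].round(1))
im,d,i=shot("wrist"); im2,d2,i2=shot("top")
a=cv2.resize(im[60:340,180:380],None,fx=2,fy=2); b=cv2.resize(im2[180:280,320:420],None,fx=4,fy=4,interpolation=cv2.INTER_CUBIC)
o=np.zeros((560,800,3),np.uint8); o[:,:400]=a; o[:400,400:]=b; cv2.imwrite("pics/c3.png",o[:,:,::-1])
P=world(d,i); np.savez("w3.npz",im=im,d=d,T=i["world_to_cam"],P=P)
th=np.radians(-40.8); e=np.array([np.cos(th),np.sin(th)]); ex=np.array([np.cos(th-np.pi/2),np.sin(th-np.pi/2)]); o=np.array([.467,-.372])
print("tcp jig", (s["position"][:2]-o)@ex,(s["position"][:2]-o)@e)
def lat(lo,hi,y0,y1):
    m=(P[:,:,2]>lo)&(P[:,:,2]<hi)&(d>0); q=P[m][:,:2]-o; L=q@ex; Y=q@e; k=(Y>y0)&(Y<y1)&(abs(L)<.06); return k.sum(),np.percentile(L[k],[1,50,99]).round(4)
print("plate",lat(.004,.016,.06,.085)); print("tube near",lat(.064,.085,0,.03)); print("tube far",lat(.064,.085,.04,.07)); print("saddle",lat(.034,.046,.044,.058))
E
```

```text
6.45 [ 0.4682 -0.3748  0.0681] [ 2.943 -1.096  0.004] [-0.3  0.1 -3.8]
tcp jig 0.0013310806753708908 0.002718107977915172
plate (np.int64(2665), array([-0.0386, -0.016 ,  0.044 ]))
tube near (np.int64(1142), array([-0.0208,  0.0031,  0.0266]))
tube far (np.int64(819), array([-0.0089,  0.0028,  0.0149]))
saddle (np.int64(1114), array([-0.0267, -0.0133,  0.0323]))
```

View pics/c3.png

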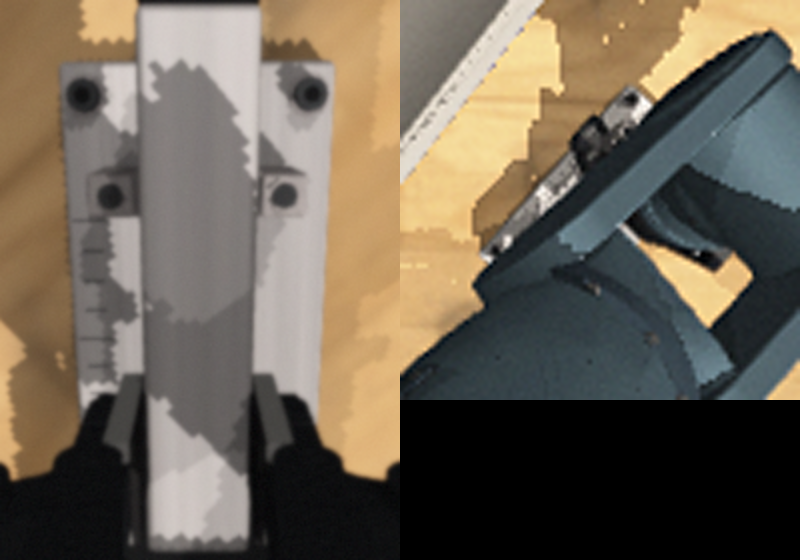

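The picture shows the tube centred between the rear saddle's posts (crop x 112 and 285). The measured lateral match is within 0.3 mm. I'll lower it, coming back 8 mm along the jig's y.

Call:
send_rows([
  {"x": -0.3,"y": 0.25,"z": -0.3,"ax": 0,"ay": 0,"az": 0,"grip": -1},
  {"x": -0.6,"y": 0.5,"z": -1,"ax": 0,"ay": 0,"az": 0,"grip": -1},
  {"x": -0.6,"y": 0.5,"z": -1.8,"ax": 0,"ay": 0,"az": 0,"grip": -1},
  {"x": -0.6,"y": 0.5,"z": -2.6,"ax": 0,"ay": 0,"az": 0,"grip": -1},
  {"x": -0.6,"y": 0.5,"z": -3.2,"ax": 0,"ay": 0,"az": 0,"grip": -1},
], force=60)

```text
clock: 6.97
position: [0.4609, -0.3683, 0.0329]
tcp_rot: [-2.943, 1.097, 0.002]
force: [-0.1, 0.4, -2.6]
gripper_width: 0.259
grip_force: 65.5
```

Call:
send_rows([
  {"x": 0,"y": 0,"z": -0.1,"ax": 0,"ay": 0,"az": 0,"grip": -1},
  {"x": 0,"y": 0,"z": -0.2,"ax": 0,"ay": 0,"az": 0,"grip": -1},
  {"x": 0,"y": 0,"z": -0.3,"ax": 0,"ay": 0,"az": 0,"grip": -1},
  {"x": 0,"y": 0,"z": -0.3,"ax": 0,"ay": 0,"az": 0,"grip": -1},
  {"x": 0,"y": 0,"z": -0.3,"ax": 0,"ay": 0,"az": 0,"grip": -1},
])

```text
clock: 7.38
position: [0.4616, -0.3691, 0.032]
tcp_rot: [2.944, -1.097, 0.0]
force: [-1.2, 1.9, 1.7]
gripper_width: 0.261
grip_force: 66.1
```

The load has transferred (force z from −3.8 to +1.7 N at TCP z 0.032), so the stay is seated. I'll release and rise, then go above the eye, 94 mm back along the axis.

Call:
send_rows([
  {"x": 0,"y": 0,"z": 0.2,"ax": 0,"ay": 0,"az": 0,"grip": -0.2},
  {"x": 0,"y": 0,"z": 0.2,"ax": 0,"ay": 0,"az": 0,"grip": 0},
  {"x": 0,"y": 0,"z": 0.2,"ax": 0,"ay": 0,"az": 0,"grip": 0.2},
  {"x": 0,"y": 0,"z": 0.2,"ax": 0,"ay": 0,"az": 0,"grip": 0.2},
  {"x": 0,"y": 0,"z": 1.2,"ax": 0,"ay": 0,"az": 0,"grip": 0.2},
], force=40)

```text
clock: 7.8
position: [0.4605, -0.368, 0.0421]
tcp_rot: [-2.942, 1.096, 0.004]
force: [0.4, 0.5, -0.2]
gripper_width: 0.603
grip_force: 0.0
```

Call:
send_rows([
  {"x": 0,"y": 0,"z": 3,"ax": 0,"ay": 0,"az": 0,"grip": 0.2},
  {"x": 0,"y": 0,"z": 6,"ax": 0,"ay": 0,"az": 0,"grip": 0.2},
  {"x": -1.8,"y": 1.5,"z": 8,"ax": 0,"ay": 0,"az": 0,"grip": 0.2},
  {"x": -4.5,"y": 3.8,"z": 8,"ax": 0,"ay": 0,"az": 0,"grip": 0.2},
  {"x": -7.1,"y": 6.1,"z": 8,"ax": 0,"ay": 0,"az": 0,"grip": 0.2},
])

```text
clock: 8.22
position: [0.3909, -0.3089, 0.1261]
tcp_rot: [2.941, -1.096, 0.007]
force: [-0.0, 0.2, -0.7]
gripper_width: 0.596
grip_force: 0.0
```

Call:
send_rows([
  {"x": 0,"y": 0,"z": 0,"ax": 0,"ay": 0,"az": 0,"grip": 0.2},
  {"x": 0,"y": 0,"z": 0,"ax": 0,"ay": 0,"az": 0,"grip": 0.2},
  {"x": 0,"y": 0,"z": 0,"ax": 0,"ay": 0,"az": 0,"grip": 0.2},
  {"x": 0,"y": 0,"z": 0,"ax": 0,"ay": 0,"az": 0,"grip": 0.2},
  {"x": 0,"y": 0,"z": 0,"ax": 0,"ay": 0,"az": 0,"grip": 0.2},
])

```text
clock: 8.63
position: [0.3914, -0.3091, 0.124]
tcp_rot: [2.943, -1.097, 0.002]
force: [-0.2, 0.7, 0.3]
gripper_width: 0.602
grip_force: 0.0
```

```bash
python3 - <<'E'
from h import *
s=env.observe(); print(s["clock"],s["position"].round(4),s["tcp_rot"].round(3),s["force"].round(1),s["gripper_width"])
im,d,i=shot("wrist","pics/w4.png"); P=world(d,i); np.savez("w4.npz",im=im,d=d,T=i["world_to_cam"],P=P)
th=np.radians(-40.8); e=np.array([np.cos(th),np.sin(th)]); ex=np.array([np.cos(th-np.pi/2),np.sin(th-np.pi/2)]); o=np.array([.467,-.372])
print("tcp jig", (s["position"][:2]-o)@ex,(s["position"][:2]-o)@e)
m=d>0; q=P[m]; L=(q[:,:2]-o)@ex; Y=(q[:,:2]-o)@e
for y in range(-110,135,10):
    k=(Y>y/1000)&(Y<y/1000+.01)&(abs(L-.003)<.025)&(q[:,2]>.015)
    k2=k&(abs(L-.003)<.006)
    if k2.sum()>4: t=k&(q[:,2]>.043)&(q[:,2]<.055); print(y,k.sum(),"z",np.percentile(q[k2,2],[10,50,90]).round(4),"L",np.percentile(L[t],[3,50,97]).round(4) if t.sum()>9 else None)
E
```

```text
8.6333 [ 0.3914 -0.3091  0.124 ] [ 2.943e+00 -1.097e+00  2.000e-03] [-0.2  0.7  0.3] 0.602306884975178
tcp jig 0.0018072223325452082 -0.09830127656426381
-110 212 z [0.0463 0.0472 0.0481] L [-0.003   0.0023  0.0082]
-100 221 z [0.0463 0.0472 0.0481] L [-0.0029  0.003   0.0081]
-90 13469 z [0.2004 0.2109 0.2175] L [-0.0021  0.003   0.0081]
-80 5208 z [0.0391 0.0414 0.0427] L None
-70 575 z [0.041  0.0487 0.0499] L [-0.0202  0.0024  0.0263]
-60 1004 z [0.0485 0.052  0.0535] L [-0.0206  0.0024  0.0266]
-50 800 z [0.049  0.0519 0.0554] L [-0.0179  0.0031  0.0234]
-40 764 z [0.0489 0.0541 0.0559] L [-0.014   0.0031  0.0192]
-30 576 z [0.0486 0.0494 0.0503] L [-0.0083  0.0028  0.0139]
-20 575 z [0.0485 0.0495 0.0503] L [-0.0081  0.0032  0.0138]
-10 599 z [0.0485 0.0495 0.0503] L [-0.0079  0.0032  0.0137]
0 629 z [0.0486 0.0495 0.0504] L [-0.0083  0.0032  0.0142]
10 664 z [0.0486 0.0495 0.0504] L [-0.0082  0.0026  0.014 ]
20 681 z [0.0487 0.0495 0.0504] L [-0.008   0.0026  0.0139]
30 698 z [0.0485 0.0495 0.0505] L [-0.0079  0.0033  0.0138]
40 460 z [0.0486 0.0494 0.0501] L [-0.0077  0.0033  0.0148]
```

View pics/w4.png

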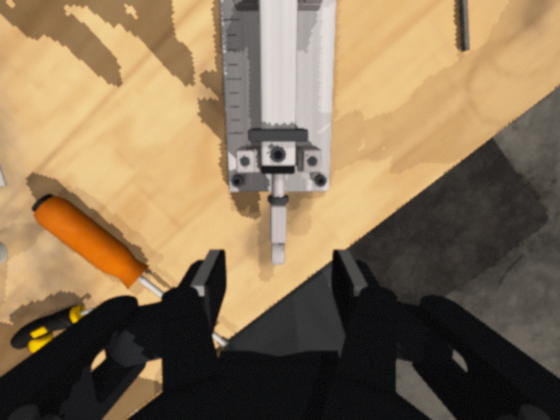

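The wrist view shows the stay seated with its collar at about (278,135). The eye shank spans rows 205–245 at column 278, and the screwdriver tip is near (225,345). I'll check the eye's extents and the screwdriver clearance in the jig frame.

```bash
python3 - <<'E'
from h import *
z=np.load("w4.npz"); im=z["im"]; P=z["P"]; i=cams.camera_info("wrist"); i["world_to_cam"]=z["T"]
th=np.radians(-40.8); e=np.array([np.cos(th),np.sin(th)]); ex=np.array([np.cos(th-np.pi/2),np.sin(th-np.pi/2)]); o=np.array([.467,-.372])
J=lambda w:np.c_[(w[:,:2]-o)@ex,(w[:,:2]-o)@e].round(4).tolist()
g=cv2.cvtColor(im,cv2.COLOR_RGB2GRAY); print("col278 rows120-270",list(zip(range(120,272,3),g[120:272:3,278].tolist())))
print("eye z .046: rows 205,242,263",J(onplane([278]*3,[205,242,263],.046,i)))
print("collar z.054 rows 128,140", J(onplane([256]*2,[128,140],.054,i)))
print("plate end z.01 row 190", J(onplane([300],[190],.010,i)))
print("driver shaft z.004 (150,283)(165,293)(226,345)",J(onplane([150,165,226],[283,293,345],.004,i)))
zc=P[200:270,278,2]; print("z along rod",[round(float(v),3) for v in zc[::3]])
E
```

```text
col278 rows120-270 [(120, 213), (123, 188), (126, 123), (129, 67), (132, 71), (135, 73), (138, 71), (141, 129), (144, 178), (147, 84), (150, 55), (153, 25), (156, 27), (159, 57), (162, 133), (165, 125), (168, 25), (171, 27), (174, 129), (177, 175), (180, 186), (183, 200), (186, 201), (189, 199), (192, 198), (195, 173), (198, 61), (201, 74), (204, 86), (207, 165), (210, 192), (213, 192), (216, 191), (219, 193), (222, 194), (225, 195), (228, 195), (231, 194), (234, 196), (237, 196), (240, 194), (243, 138), (246, 155), (249, 175), (252, 185), (255, 193), (258, 198), (261, 194), (264, 188), (267, 200), (270, 198)]
eye z .046: rows 205,242,263 [[0.003, -0.089], [0.003, -0.118], [0.0029, -0.1353]]
collar z.054 rows 128,140 [[-0.0114, -0.0343], [-0.0115, -0.042]]
plate end z.01 row 190 [[0.0214, -0.0857]]
driver shaft z.004 (150,283)(165,293)(226,345) [[-0.1168, -0.1755], [-0.1038, -0.186], [-0.049, -0.244]]
z along rod [0.045, 0.044, 0.047, 0.047, 0.048, 0.047, 0.047, 0.048, 0.048, 0.048, 0.047, 0.048, 0.047, 0.047, 0.047, 0.047, 0.048, 0.049, 0.049, 0.05, 0.047, 0.046, 0.002, 0.001]
```

The shank's centre is at jig y ≈ −0.1035 and the screwdriver is well clear. I'll descend on the eye and grip it.

Call:
send_rows([
  {"x": -0.3,"y": 0.3,"z": -3,"ax": 0,"ay": 0,"az": 0,"grip": 0.1},
  {"x": -0.3,"y": 0.3,"z": -6,"ax": 0,"ay": 0,"az": 0,"grip": 0},
  {"x": -0.3,"y": 0.3,"z": -8.5,"ax": 0,"ay": 0,"az": 0,"grip": 0},
  {"x": -0.3,"y": 0.3,"z": -10,"ax": 0,"ay": 0,"az": 0,"grip": 0},
  {"x": -0.3,"y": 0.3,"z": -10.5,"ax": 0,"ay": 0,"az": 0,"grip": 0},
], force=40)

```text
clock: 9.1
position: [0.3864, -0.3036, 0.0156]
tcp_rot: [-2.941, 1.096, 0.007]
force: [-0.7, 0.5, 0.6]
gripper_width: 0.5
grip_force: 0.0
```

Call:
send_rows([
  {"x": 0,"y": 0,"z": 0,"ax": 0,"ay": 0,"az": 0,"grip": -0.2},
  {"x": 0,"y": 0,"z": 0,"ax": 0,"ay": 0,"az": 0,"grip": -0.4},
  {"x": 0,"y": 0,"z": 0,"ax": 0,"ay": 0,"az": 0,"grip": -0.6},
  {"x": 0,"y": 0,"z": 0,"ax": 0,"ay": 0,"az": 0,"grip": -0.8},
  {"x": 0,"y": 0,"z": 0,"ax": 0,"ay": 0,"az": 0,"grip": -1},
])

```text
clock: 9.52
position: [0.3884, -0.3061, 0.0199]
tcp_rot: [2.943, -1.096, 0.004]
force: [0.7, 0.2, 3.4]
gripper_width: 0.134
grip_force: 41.3
```

Call:
send_rows([
  {"x": 0,"y": 0,"z": 0,"ax": 0,"ay": 0,"az": 0,"grip": -1},
  {"x": 0,"y": 0,"z": 0,"ax": 0,"ay": 0,"az": 0,"grip": -1},
  {"x": 0,"y": 0,"z": 0,"ax": 0,"ay": 0,"az": 0,"grip": -1},
  {"x": 0,"y": 0,"z": 0,"ax": 0,"ay": 0,"az": 0,"grip": -1},
  {"x": 0,"y": 0,"z": 0,"ax": 0,"ay": 0,"az": 0,"grip": -1},
], force=80)

```text
clock: 9.93
position: [0.3884, -0.306, 0.0199]
tcp_rot: [2.943, -1.096, 0.004]
force: [0.4, 1.2, 5.9]
gripper_width: 0.124
grip_force: 81.2
```

```bash
cat >> h.py <<'E'
th=np.radians(-40.8); e=np.array([np.cos(th),np.sin(th)]); ex=np.array([np.cos(th-np.pi/2),np.sin(th-np.pi/2)]); o=np.array([.467,-.372])
def look(fn):
    s=env.observe(); F=s["force"]; t=s["position"]
    print(round(float(s["clock"]),2),"tcp jig",((t[:2]-o)@ex).round(4),((t[:2]-o)@e).round(4),"z",t[2].round(4),"F along e",(F[:2]@e).round(1),"lat",(F[:2]@ex).round(1),"Fz",F[2].round(1),"grip",s["grip_force"],s["gripper_width"])
    im,d,i=shot("wrist"); P=world(d,i); np.savez(fn+".npz",im=im,d=d,T=i["world_to_cam"],P=P)
    q=P[d>0]; L=(q[:,:2]-o)@ex; Y=(q[:,:2]-o)@e; 
    k=(q[:,2]>.043)&(q[:,2]<.053)&(abs(L-.003)<.02)&(Y>-.035)&(Y<.03); print("tube top z",np.median(q[k,2]).round(4),"slope",np.polyfit(Y[k],q[k,2],1)[0].round(4),"lat",np.median(L[k]).round(4))
    k=(q[:,2]>.0525)&(q[:,2]<.058)&(abs(L-.003)<.022)&(abs(L-.003)>.013)&(Y>-.08)&(Y<.02); print("collar Y",k.sum(),np.percentile(Y[k],[3,50,97]).round(4))
    cv2.imwrite("pics/"+fn+".png",cv2.resize(im[60:300,180:380],None,fx=2.5,fy=2.5,interpolation=cv2.INTER_CUBIC)[:,:,::-1])
E
python3 -c "
from h import *
look('g5')"
```

```text
9.93 tcp jig 0.0014 -0.1026 z 0.0199 F along e -0.5 lat -1.2 Fz 5.9 grip 81.18923664093018 0.12359920876662808
tube top z 0.0495 slope 0.0026 lat 0.003
collar Y 933 [-0.0426 -0.0386 -0.035 ]
```

View pics/g5.png

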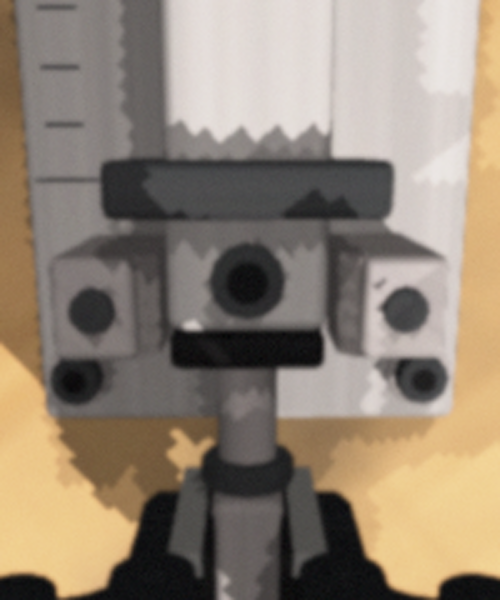

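The pinch is good: the eye's shank lies between the pads, the collar is clear of the stop, and the stay is level. I'll relieve the slight downward push by 1 mm and draw 1 cm slowly along the jig's −y.

Call:
send_rows([
  {"x": 0,"y": 0,"z": 0.1,"ax": 0,"ay": 0,"az": 0,"grip": -1},
  {"x": -0.2,"y": 0.17,"z": 0.1,"ax": 0,"ay": 0,"az": 0,"grip": -1},
  {"x": -0.4,"y": 0.34,"z": 0.1,"ax": 0,"ay": 0,"az": 0,"grip": -1},
  {"x": -0.6,"y": 0.51,"z": 0.1,"ax": 0,"ay": 0,"az": 0,"grip": -1},
  {"x": -0.76,"y": 0.65,"z": 0.1,"ax": 0,"ay": 0,"az": 0,"grip": -1},
], force=80)

```text
clock: 10.4
position: [0.3808, -0.2996, 0.0201]
tcp_rot: [2.942, -1.096, 0.005]
force: [6.5, -4.2, -2.2]
gripper_width: 0.124
grip_force: 80.3
```

Call:
send_rows([
  {"x": 0,"y": 0,"z": 0,"ax": 0,"ay": 0,"az": 0,"grip": -1},
  {"x": 0,"y": 0,"z": 0,"ax": 0,"ay": 0,"az": 0,"grip": -1},
  {"x": 0,"y": 0,"z": 0,"ax": 0,"ay": 0,"az": 0,"grip": -1},
  {"x": 0,"y": 0,"z": 0,"ax": 0,"ay": 0,"az": 0,"grip": -1},
  {"x": 0,"y": 0,"z": 0,"ax": 0,"ay": 0,"az": 0,"grip": -1},
])

```text
clock: 10.82
position: [0.3807, -0.2995, 0.0201]
tcp_rot: [2.942, -1.096, 0.004]
force: [3.5, -3.4, -0.3]
gripper_width: 0.123
grip_force: 80.4
```

```bash
python3 -c "
from h import *
look('g6')"
```

```text
10.82 tcp jig 0.0015 -0.1127 z 0.0201 F along e 4.9 lat 0.3 Fz -0.3 grip 80.44113636016846 0.12315264524766709
tube top z 0.0494 slope -0.0022 lat 0.0031
collar Y 959 [-0.0484 -0.0447 -0.0409]
```

The collar has come up against the stop after about 6 mm of slide, with a 4.9 N pull and the rod at about 4 mm. I'll draw about 33 mm more, slowly.

Call:
send_rows([
  {"x": -0.3,"y": 0.26,"z": 0,"ax": 0,"ay": 0,"az": 0,"grip": -1},
  {"x": -0.6,"y": 0.52,"z": 0,"ax": 0,"ay": 0,"az": 0,"grip": -1},
  {"x": -0.9,"y": 0.78,"z": 0,"ax": 0,"ay": 0,"az": 0,"grip": -1},
  {"x": -1.2,"y": 1.04,"z": 0,"ax": 0,"ay": 0,"az": 0,"grip": -1},
  {"x": -1.36,"y": 1.18,"z": 0,"ax": 0,"ay": 0,"az": 0,"grip": -1},
], force=80)

```text
clock: 11.28
position: [0.3678, -0.2885, 0.0203]
tcp_rot: [2.941, -1.096, 0.008]
force: [8.0, -6.3, -5.1]
gripper_width: 0.121
grip_force: 79.7
```

Call:
send_rows([
  {"x": -0.25,"y": 0.21,"z": 0,"ax": 0,"ay": 0,"az": 0,"grip": -1},
  {"x": -0.5,"y": 0.43,"z": 0,"ax": 0,"ay": 0,"az": 0,"grip": -1},
  {"x": -0.75,"y": 0.65,"z": 0,"ax": 0,"ay": 0,"az": 0,"grip": -1},
  {"x": -0.98,"y": 0.85,"z": 0,"ax": 0,"ay": 0,"az": 0,"grip": -1},
  {"x": -1.14,"y": 0.98,"z": 0,"ax": 0,"ay": 0,"az": 0,"grip": -1},
])

```text
clock: 11.7
position: [0.3572, -0.2796, 0.0206]
tcp_rot: [2.94, -1.096, 0.011]
force: [11.3, -7.4, -6.2]
gripper_width: 0.123
grip_force: 79.5
```

Call:
send_rows([
  {"x": 0,"y": 0,"z": 0,"ax": 0,"ay": 0,"az": 0,"grip": -1},
  {"x": 0,"y": 0,"z": 0,"ax": 0,"ay": 0,"az": 0,"grip": -1},
  {"x": 0,"y": 0,"z": 0,"ax": 0,"ay": 0,"az": 0,"grip": -1},
  {"x": 0,"y": 0,"z": 0,"ax": 0,"ay": 0,"az": 0,"grip": -1},
  {"x": 0,"y": 0,"z": 0,"ax": 0,"ay": 0,"az": 0,"grip": -1},
])

```text
clock: 12.12
position: [0.3571, -0.2795, 0.0206]
tcp_rot: [2.94, -1.096, 0.011]
force: [10.4, -8.0, -5.5]
gripper_width: 0.123
grip_force: 79.6
```

```bash
python3 -c "
from h import *
look('g7')"
```

```text
12.12 tcp jig 0.0018 -0.1436 z 0.0206 F along e 13.0 lat -0.7 Fz -5.5 grip 79.64563608169556 0.12324831817868072
  return _methods._mean(a, axis=axis, dtype=dtype,
  ret = ret.dtype.type(ret / rcount)
Traceback (most recent call last):
  File "h.py", line 24, in look
    k=(q[:,2]>.043)&(q[:,2]<.053)&(abs(L-.003)<.02)&(Y>-.035)&(Y<.03); print("tube top z",np.median(q[k,2]).round(4),"slope",np.polyfit(Y[k],q[k,2],1)[0].round(4),"lat",np.median(L[k]).round(4))
                                                                                                                             ~~~~~~~~~~^^^^^^^^^^^^^^^
TypeError: expected non-empty vector for x
```

Tube points are missing at the seated height, and Fz is −5.5 N, so the stay may have lifted. I'll check.

```bash
python3 - <<'E'
from h import *
z=np.load("g7.npz"); P=z["P"]; im=z["im"]
cv2.imwrite("pics/g7.png",cv2.resize(im[:300,130:430],None,fx=2,fy=2,interpolation=cv2.INTER_CUBIC)[:,:,::-1])
q=P[z["d"]>0]; L=(q[:,:2]-o)@ex; Y=(q[:,:2]-o)@e
for y in range(-125,100,15):
    k=(Y>y/1000)&(Y<y/1000+.015)&(abs(L-.003)<.008)&(q[:,2]<.12); 
    if k.sum()>5: print(y,k.sum(),np.percentile(q[k,2],[10,50,90]).round(4))
E
```

```text
-125 1251 [0.0019 0.0421 0.1168]
-110 1039 [0.0019 0.0417 0.043 ]
-95 1189 [0.0108 0.0416 0.0429]
-80 1721 [0.0294 0.0483 0.05  ]
-65 2264 [0.049  0.0503 0.0534]
-50 2177 [0.0494 0.0551 0.0563]
```

View pics/g7.png

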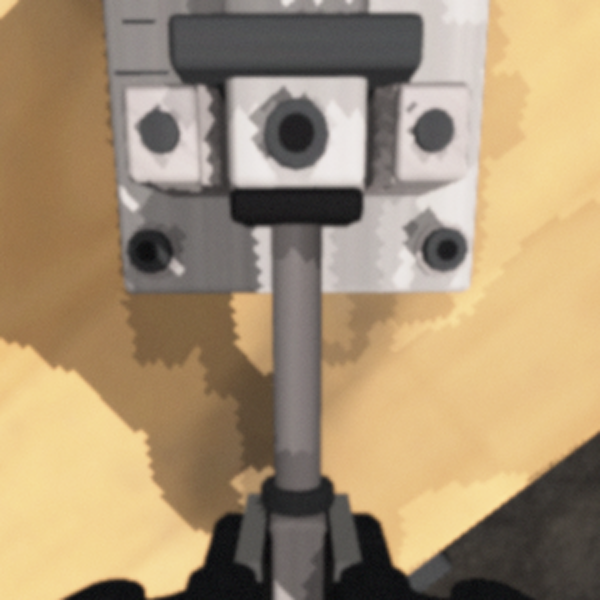

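The view shows the collar up against the stop, the stay still in its slot, and no slip at the eye. Displacement and force both put the rod at about 35 mm. I'll draw 5 mm more and come down 1 mm to remove the upward pull.

Call:
send_rows([
  {"x": 0,"y": 0,"z": -0.05,"ax": 0,"ay": 0,"az": 0,"grip": -1},
  {"x": -0.1,"y": 0.09,"z": -0.1,"ax": 0,"ay": 0,"az": 0,"grip": -1},
  {"x": -0.2,"y": 0.17,"z": -0.1,"ax": 0,"ay": 0,"az": 0,"grip": -1},
  {"x": -0.3,"y": 0.25,"z": -0.1,"ax": 0,"ay": 0,"az": 0,"grip": -1},
  {"x": -0.36,"y": 0.31,"z": -0.1,"ax": 0,"ay": 0,"az": 0,"grip": -1},
], force=80)

```text
clock: 12.58
position: [0.3544, -0.2774, 0.0203]
tcp_rot: [2.939, -1.096, 0.015]
force: [12.3, -8.4, -2.8]
gripper_width: 0.123
grip_force: 80.1
```

Call:
send_rows([
  {"x": 0,"y": 0,"z": 0,"ax": 0,"ay": 0,"az": 0,"grip": -1},
  {"x": 0,"y": 0,"z": 0,"ax": 0,"ay": 0,"az": 0,"grip": -1},
  {"x": 0,"y": 0,"z": 0,"ax": 0,"ay": 0,"az": 0,"grip": -1},
  {"x": 0,"y": 0,"z": 0,"ax": 0,"ay": 0,"az": 0,"grip": -1},
  {"x": 0,"y": 0,"z": 0,"ax": 0,"ay": 0,"az": 0,"grip": -1},
])

```text
clock: 13.0
position: [0.3543, -0.2773, 0.0202]
tcp_rot: [2.939, -1.096, 0.014]
force: [11.1, -7.6, -3.6]
gripper_width: 0.125
grip_force: 80.1
```

```bash
python3 - <<'E'
from h import *
s=env.observe(); F=s["force"]; t=s["position"]; print(s["clock"],"Y",((t[:2]-o)@e).round(4),"L",((t[:2]-o)@ex).round(4),t[2].round(4),"F",(F[:2]@e).round(1),(F[:2]@ex).round(1),F[2].round(1))
im,d,i=shot("wrist"); P=world(d,i); np.savez("g8.npz",im=im,d=d,T=i["world_to_cam"],P=P)
cv2.imwrite("pics/g8.png",cv2.resize(im[40:280,180:380],None,fx=2.5,fy=2.5,interpolation=cv2.INTER_CUBIC)[:,:,::-1])
for n in ("g5","g7","g8"):
    z=np.load(n+".npz"); i["world_to_cam"]=z["T"]; g=cv2.cvtColor(z["im"],cv2.COLOR_RGB2GRAY).astype(float)[:,265:295].mean(1)
    # mouth = lower end of the black cap beside the rod
    gs=cv2.cvtColor(z["im"],cv2.COLOR_RGB2GRAY).astype(float); c=np.r_[254:266,290:302]; col=gs[:,c].mean(1)
    k=[r for r in range(60,230) if col[r]<45]; top,bot=(min(k),max(k)) if k else (0,0)
    w=onplane([279,279],[top-.5,bot+.5],.047,i); print(n,"cap rows",top,bot,"Y",((w[:,:2]-o)@e).round(4))
    P=z["P"]; q=P[z["d"]>0]; L=(q[:,:2]-o)@ex; Y=(q[:,:2]-o)@e
    for a,b in((-.12,-.1),(-.1,-.085),(-.068,-.058)):
        k=(Y>a)&(Y<b)&(abs(L-.003)<.003)&(q[:,2]>.035)&(q[:,2]<.07); print("   z",a,np.median(q[k,2]).round(4) if k.any() else None,end="")
    print()
E
```

```text
13.0 Y -0.1472 L 0.0019 0.0202 F 13.3 -1.5 -3.6
g5 cap rows 193 206 Y [-0.0603 -0.0658]
   z -0.12 0.0472   z -0.1 0.0469   z -0.068 0.0489
g7 cap rows 95 111 Y [-0.0661 -0.0718]
   z -0.12 0.0424   z -0.1 0.0425   z -0.068 0.0517
g8 cap rows 84 102 Y [-0.0661 -0.0724]
   z -0.12 0.0423   z -0.1 0.0423   z -0.068 0.0513
```

View pics/g8.png

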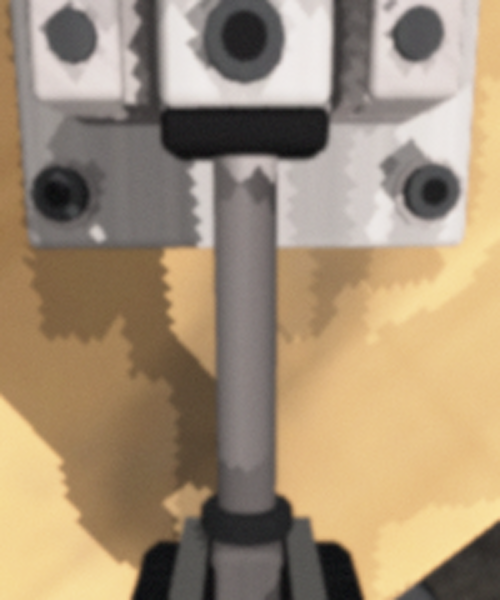

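The view shows the rod drawn out to about 38.5 mm. The groove isn't showing yet at the mouth (crop row 158) and the collar is on the stop. A little more: 1.5 mm out and 1.5 mm down.

Call:
send_rows([
  {"x": 0,"y": 0,"z": -0.05,"ax": 0,"ay": 0,"az": 0,"grip": -1},
  {"x": -0.04,"y": 0.03,"z": -0.1,"ax": 0,"ay": 0,"az": 0,"grip": -1},
  {"x": -0.08,"y": 0.06,"z": -0.15,"ax": 0,"ay": 0,"az": 0,"grip": -1},
  {"x": -0.11,"y": 0.1,"z": -0.15,"ax": 0,"ay": 0,"az": 0,"grip": -1},
  {"x": -0.11,"y": 0.1,"z": -0.15,"ax": 0,"ay": 0,"az": 0,"grip": -1},
], force=80)

```text
clock: 13.47
position: [0.3541, -0.2772, 0.0194]
tcp_rot: [2.938, -1.095, 0.018]
force: [12.6, -8.0, 0.4]
gripper_width: 0.123
grip_force: 80.6
```

Call:
send_rows([
  {"x": 0,"y": 0,"z": 0,"ax": 0,"ay": 0,"az": 0,"grip": -1},
  {"x": 0,"y": 0,"z": 0,"ax": 0,"ay": 0,"az": 0,"grip": -1},
  {"x": 0,"y": 0,"z": 0,"ax": 0,"ay": 0,"az": 0,"grip": -1},
  {"x": 0,"y": 0,"z": 0,"ax": 0,"ay": 0,"az": 0,"grip": -1},
  {"x": 0,"y": 0,"z": 0,"ax": 0,"ay": 0,"az": 0,"grip": -1},
])

```text
clock: 13.88
position: [0.3541, -0.2772, 0.0194]
tcp_rot: [2.938, -1.095, 0.017]
force: [13.8, -7.3, 0.2]
gripper_width: 0.125
grip_force: 80.6
```

```bash
python3 - <<'E'
from h import *
Fs=[]
s=env.observe(); F=s["force"]; t=s["position"]; print(s["clock"],"Y",((t[:2]-o)@e).round(4),"L",((t[:2]-o)@ex).round(4),t[2].round(4),"F",(F[:2]@e).round(1),(F[:2]@ex).round(1),F[2].round(1),s["tcp_rot"].round(3))
im,d,i=shot("wrist"); P=world(d,i); np.savez("g9.npz",im=im,d=d,T=i["world_to_cam"],P=P)
a=cv2.resize(im[40:280,200:360],None,fx=2.5,fy=2.5,interpolation=cv2.INTER_CUBIC)
im2,d2,i2=shot("scene"); b=cv2.resize(im2[150:250,310:410],None,fx=4,fy=4,interpolation=cv2.INTER_CUBIC)
c=np.zeros((600,800,3),np.uint8); c[:,:400]=a; c[:400,400:]=b; cv2.imwrite("pics/g9.png",c[:,:,::-1])
F=env.observe()["force"]; print((F[:2]@e).round(1),F[2].round(1))
for n in ("w4","g5","g7","g8","g9"):
    z=np.load(n+".npz"); i["world_to_cam"]=z["T"]; gs=cv2.cvtColor(z["im"],cv2.COLOR_RGB2GRAY).astype(float)
    P=z["P"]; q=P[z["d"]>0]; L=(q[:,:2]-o)@ex; Y=(q[:,:2]-o)@e
    k=(abs(L-.003)<.017)&(abs(L-.003)>.0135)&(Y>-.06)&(Y<-.03)&(q[:,2]>.0515)&(q[:,2]<.065); k2=(abs(L-.003)<.004)&(Y<-.074)&(Y>-.085)&(q[:,2]>.035)&(q[:,2]<.046)
    print(n,"collar z",np.median(q[k,2]).round(4),"Y",np.percentile(Y[k],[3,97]).round(4),"rod z",np.median(q[k2,2]).round(4))
    if n[0]=="g": r=gs[:,272:286].mean(1); b=95 if n!="g5" else 195; print("   rod profile",r[b:b+25].round().astype(int))
E
```

```text
13.8833 Y -0.1474 L 0.002 0.0194 F 15.2 -3.5 0.2 [ 2.938 -1.095  0.017]
15.1 1.1
w4 collar z 0.0553 Y [-0.0427 -0.0349] rod z 0.042
g5 collar z 0.0553 Y [-0.0426 -0.035 ] rod z 0.042
   rod profile [ 16  18  18  17  16  16  15  16  15  15  16  28  54  78  89  90  90  90
  90  91  94 100 107 112 116]
g7 collar z 0.0555 Y [-0.0488 -0.0414] rod z 0.0422
   rod profile [29 25 30 32 33 32 31 31 31 31 31 30 28 26 24 28 45 72 90 96 97 97 97 97
 97]
g8 collar z 0.0554 Y [-0.049  -0.0434] rod z 0.0421
   rod profile [ 30  29  28  25  23  31  67 124 167 182 182 176 166 158 147 137 123 111
 104 103 107 109 111 114 117]
g9 collar z 0.0554 Y [-0.0491 -0.0439] rod z 0.0419
   rod profile [ 29  27  25  22  20  31  70 127 170 184 186 186 185 182 172 158 144 127
 115 108 107 110 112 115 120]
```

View pics/g9.png

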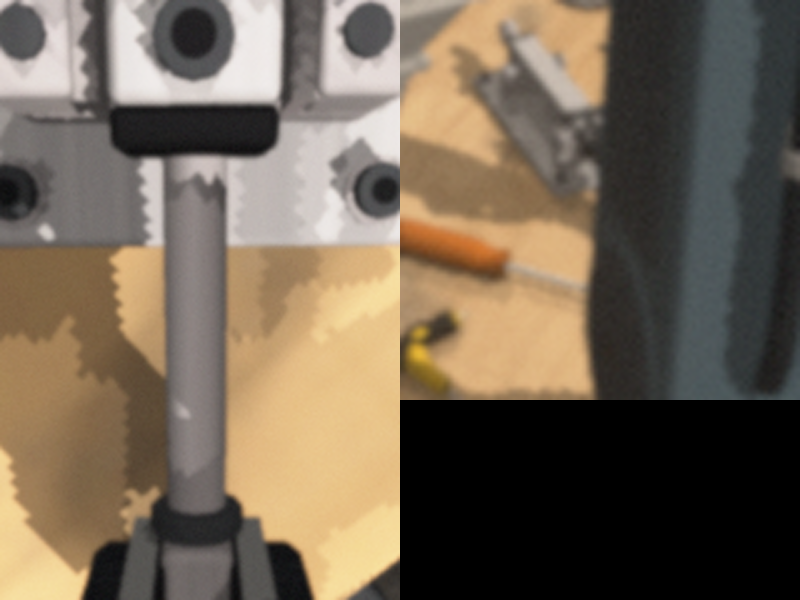

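The stay is seated: the Fz load is gone, the collar is on the stop, and the pull is about 15 N. The estimate is 38.5 mm, so one last 1.5 mm nudge brings it nearer 40.

Call:
send_rows([
  {"x": -0.04,"y": 0.03,"z": 0,"ax": 0,"ay": 0,"az": 0,"grip": -1},
  {"x": -0.08,"y": 0.07,"z": 0,"ax": 0,"ay": 0,"az": 0,"grip": -1},
  {"x": -0.12,"y": 0.1,"z": 0,"ax": 0,"ay": 0,"az": 0,"grip": -1},
  {"x": -0.12,"y": 0.1,"z": 0,"ax": 0,"ay": 0,"az": 0,"grip": -1},
  {"x": -0.12,"y": 0.1,"z": 0,"ax": 0,"ay": 0,"az": 0,"grip": -1},
], force=80)

```text
clock: 14.4
position: [0.3529, -0.2762, 0.0194]
tcp_rot: [2.938, -1.095, 0.018]
force: [13.6, -7.2, 0.4]
gripper_width: 0.124
grip_force: 80.6
```

Call:
send_rows([
  {"x": 0,"y": 0,"z": 0,"ax": 0,"ay": 0,"az": 0,"grip": -1},
  {"x": 0,"y": 0,"z": 0,"ax": 0,"ay": 0,"az": 0,"grip": -1},
  {"x": 0,"y": 0,"z": 0,"ax": 0,"ay": 0,"az": 0,"grip": -1},
  {"x": 0,"y": 0,"z": 0,"ax": 0,"ay": 0,"az": 0,"grip": -1},
  {"x": 0,"y": 0,"z": 0,"ax": 0,"ay": 0,"az": 0,"grip": -1},
])

```text
clock: 14.82
position: [0.3529, -0.2762, 0.0194]
tcp_rot: [2.938, -1.095, 0.018]
force: [12.9, -8.3, 0.8]
gripper_width: 0.122
grip_force: 80.6
```

```bash
python3 - <<'E'
from h import *
s=env.observe(); F=s["force"]; t=s["position"]; print(s["clock"],"Y",((t[:2]-o)@e).round(4),"L",((t[:2]-o)@ex).round(4),t[2].round(4),"F",(F[:2]@e).round(1),(F[:2]@ex).round(1),F[2].round(1),s["tcp_rot"].round(3))
im,d,i=shot("wrist"); P=world(d,i); np.savez("g10.npz",im=im,d=d,T=i["world_to_cam"],P=P)
from scipy.spatial.transform import Rotation as R
# grasp point (19 mm behind TCP) for g5 and now; rod extension
g=lambda p,r:np.array(p)-R.from_rotvec(r).apply([0,0,.019])
a=g([.3884,-.306,.0199],[2.943,-1.096,.004]); b=g(t,s["tcp_rot"]); print("grasp pt travel",((a-b)[:2]@e).round(4))
q=P[d>0]; L=(q[:,:2]-o)@ex; Y=(q[:,:2]-o)@e
k=(abs(L-.003)<.017)&(abs(L-.003)>.0135)&(Y>-.06)&(Y<-.03)&(q[:,2]>.0515)&(q[:,2]<.065); print("collar",np.percentile(Y[k],3))
def prof(n):
    z=np.load(n+".npz"); gs=cv2.cvtColor(z["im"],cv2.COLOR_RGB2GRAY).astype(float); return gs[:,272:286].mean(1)
for n in("g8","g9","g10"):
    r=prof(n); print(n,r[80:115].round().astype(int)," ring rows",[x for x in range(225,262) if r[x]<60][:1])
r=prof("g5");print("g5 ring",[x for x in range(225,262) if r[x]<60][:1])
E
```

```text
14.8167 Y -0.149 L 0.002 0.0194 F 15.1 -2.2 0.8 [ 2.938 -1.095  0.018]
grasp pt travel 0.0465
collar -0.04910846133334755
g8 [203 175 122  62  28  27  30  32  32  32  32  32  32  31  30  30  29  28
  25  23  31  67 124 167 182 182 176 166 158 147 137 123 111 104 103]  ring rows [246]
g9 [176 122  63  28  26  30  32  33  33  33  33  33  32  31  30  29  27  25
  22  20  31  70 127 170 184 186 186 185 182 172 158 144 127 115 108]  ring rows [246]
g10 [ 30  32  33  33  32  33  32  32  31  31  30  29  27  24  21  19  19  22
  22  22  33  71 127 170 185 187 187 182 174 166 159 146 134 125 120]  ring rows [246]
g5 ring [246]
```

The grasp point has travelled 46.5 mm. Less the 6.4 mm slide to the stop, the rod is at about 40 mm, with the collar bearing and the dark groove just showing at the mouth. Handing in.

```bash
python3 -c "
from cell import env
print(env.close_job())"
```

```text
the job is handed in; nothing more can be done
None
```

I laid the stay in both saddles with its collar on the stop, and handed the job in with the gripper holding the rod drawn out about 40 mm, groove at the tube's mouth (by my measurements; no verdict came back).

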